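# Work a stuck mandrel loose from a plaster cast

### The arm

A 7-joint arm with a two-finger parallel gripper is mounted at the origin on the work surface. World frame = base frame: x ahead of the robot, y to its left, z up, the work surface at z = 0. Lengths are in m, angles in rad, forces in N, time in s.
With the tool pointing down it reaches from about 0.4 to 0.875 m from the base axis. Payload 6.5 kg.
Tool frame: the origin (TCP) lies between the finger pads; the fingertips stand bot.tip_extent ahead of it and the grasp point (between the pads) lies 2 mm behind it (bot.tip_extent is the distance from the TCP to the fingertips, in m); z points along the fingers, y is the line along which they close (so a half turn about z gives the same grasp; the last joint's range is limited). The gripper opens to 85 mm and grips with 20 to 120 N. Pads are 22 mm wide; open, the fingers measure 114 mm over their backs; the gripper's body (76 mm by 85 mm) begins 54 mm behind the grasp point. The pads swing forward as they close: fully open they stand 13 mm farther back than shut.
Start: joints at [-1.248, 0.536, -0.004, 1.538, 0.003, 1.067, -0.071], TCP at [0.246, 0.601, 0.248] pointing down, gripper open.
Joint ranges: [-2.7, 2.7], [-0.37, 2.16], [-1.27, 1.26], [0.24, 2.4], [-1.31, 4.45], [0.19, 1.91], [-2.76, 2.76]. Speed limits (rad/s): [2.39, 2.39, 3.14, 3.14, 3.14, 3.14, 3.14].

### API

Orientations are given as a unit quaternion [w, x, y, z].
In Python, from rig import bot gives the robot as it stands.
- The arm moves only by the tool apply_moves, never from a script. Its argument "increments" is a list of rows, each a list of 5 numbers: the shift along the tool's x, y, z in cm, then the turn about the tool's z in degrees, then the closure, from 0 (fully open) to 1 (shut). A call has 1 to 8 rows; each row is the pose to reach, as a shift and turn from the pose commanded when the call began, along the tool's axes at that moment; what a row does not reach only later rows make up. A row lasts 1/8 s, in which the tool goes at most 62.5 mm and 10.7 degrees, less where a joint would pass 70% of its speed; a pose out of reach is approached as far as the arm can. A call with a gripper value outside its range is refused whole. The fingers move at their own pace and stop on an object; "force" is the grip in N (left out, the last holds). Time passes only in rows, so rows that repeat a pose let the fingers close. It gives the time, the measured TCP pose, the force, the opening and the grip force at its end, in the units of the state.
- bot.read_state(): the state, without advancing time (a new reading comes with each control period).
- bot.grab_frame(name): name is "side" or "top" or "wrist"; returns the picture (384x512x3 uint8, blue, green, red); there is no depth.
- bot.camera_params(name): a dict with "camera_matrix" (3x3 intrinsics, pixels), "R" (3x3) and "t" (3): a world point X has camera coordinates R X + t; the wrist camera has in their place "mount" (4x4, takes a point from camera to tool coordinates, whose origin is the TCP and whose axes are the flange's). Camera axes: x right, y down, z forward; pixel columns grow to the right and rows downward; lengths in m; the calibration is good to about 2 mm. A picture is of the moment at which its call begins: read the wrist's pose just before it. camera_params takes no time and is no camera call.
- bot.job_done(): hands the job in; it is judged then, once.
The state is a dict: "time": time; "joint_pos": joint angles; "dq": joint speeds; "joint_torque": joint torques, N m; "tcp_pos": TCP position; "eef_rot": TCP orientation; "force": force on the tool from outside, world axes, zero at the start; "torque": the same for the moment, N m; "grip_width": finger opening in m; "grasp_force": force on a finger pad.
Only numpy, scipy, OpenCV 4.12 (cv2) and the standard library are available. Lean on these libraries where they do the work, as an engineer would, in place of code of your own. Each camera call takes 0.05 s, during which the arm holds its last target. There are 200 camera calls.

### The job

The steel mandrel is jammed in the leaning plaster cast. Rock it from side to side until both wooden cheeks beside it have been pushed well apart, then pull it out along its own axis, and stand it foot down in the empty blue tub, letting go only once its foot is down on the tub's floor. Leave the bottle, the can and the bowl where they are.

Things in the scene. Friction and masses are not known exactly. Their poses are not given: they have to be found in the camera images.
- mandrel: Dark steel bar 185 mm long, 0.28 to 0.44 kg, 16 mm thick (its x), 20 mm wide (its y), with a foot 36 mm wide (y), 16 mm thick, 11 mm high: an upside-down T. Origin: centre of the foot's underside; z runs up the bar to its free end. At the start it stands in the cast's slot, axes along those of socket, foot on the slot's floor, 130 mm standing out; it leans 30 degrees, top towards the robot.
- socket: White plaster stump, 130 mm long, 112 to 120 mm across, fixed, leaning 30 degrees in a wooden cradle (board 200 x 130 mm). Origin: centre of its flat top face, 160 mm above the bench. z: out of the face along the slot's axis, 30 degrees from vertical, leaning roughly towards the robot; y: level, to the robot's left. slot_floor tells of the slot.
- slot_floor (a point): Centre of the slot's floor, 55 mm below the cast's top face. The slot is 18.5 mm wide in the socket's x; in y it is 83 mm long down to 40 mm deep (bar and two wooden cheeks), below that 40 mm long (the foot). The foot can lift only 4 mm before it catches under the cheeks; it comes out only when the cheeks are pushed back at least 14.5 mm in sum (8 mm each gives some play).
- cheek_l (a joint): Light wooden block in the slot on the mandrel's +y side, 17 x 20 x 46 mm, from 40 mm below to 6 mm above the cast's top face. Value: m pushed outwards along the socket's +y, 0 to 0.010; at 0 its inner face is 10.75 mm from the centre line. It slides stiffly (25 N), stays where pushed, cannot be lifted. Leaning the mandrel to +y pushes it, 11 degrees about the foot nearly all the way.
- cheek_r (a joint): The same wooden block on the mandrel's -y side; its value grows from 0 to 0.010 as it is pushed outwards along the socket's -y. Leaning the mandrel to -y pushes it.
- tub_empty: The empty one of two equal square blue plastic tubs, open at the top, fixed on the bench: 112 x 112 mm outside (a 120 mm rim), 110 mm high, walls and floor 6 mm thick. Origin: centre of the underside; z up.
- tub_full: The other blue tub, same size, full of rasps with wooden handles that stand up to 210 mm above the bench; fixed. Origin: centre of the underside.
- bottle: White plastic bottle standing beside the cast, 56 mm across, 170 mm high, loose. Origin: centre of its underside.
- can: Steel can standing on the other side of the cast, 66 mm across, 100 mm high, loose. Origin: centre of its underside.
- bowl: Steel bowl, 100 mm across, 55 mm high, behind the cast, loose. Origin: centre of its underside.
- boom_end (a point): Robot-side end of the steel boom that overhangs the cast: a level bar 22 mm wide and 24 mm high, centre 330 mm above the bench, fixed to an upright square post (20 mm, 370 mm high) that stands 100 mm further from the robot, behind the cast, on the cradle's centre line; fixed. A hand pointing straight down over the cast would meet it.
Not all that is in view belongs to the job. Leave any green look-alike of the tub_empty alone.

How it is judged:
By the outcome, as a careful person would: the job done as asked, in the order asked, and still so for the second after the job is handed in, with the robot touching nothing.
It also fails if it takes over 54 s, if anything falls off the work surface, if the arm or the gripper's body presses on something with over 40 N, if the wrist force passes 120 N, or if a joint passes its speed limit or range.

## Working session

There is one attempt and no reset: what is moved stays moved. The work goes in short steps, Python scripts to look and compute and a tool call to move; the robot and the scene stay as the last step left them, time stands still between calls to the robot, and variables do not carry over. Pictures are saved under pics/ and viewed, at most 10 in all, crops included, and the job is handed in when it is done.

Besides the shell and the picture viewer there is one more tool, called after "Emit:" as a command line: name --pt "numbers of a row" for each row, then --argument value for the rest. apply_moves: Moves the arm, as the interface text tells. Its arguments: {"type":"object","properties":{"increments":{"type":"array","items":{"type":"array","items":{"type":"number"}}},"force":{"type":"number"}},"required":["increments"]}

```bash
mkdir -p pics; ls; python3 - <<'E'
from rig import bot
import cv2,numpy as np
np.set_printoptions(precision=4,suppress=True)
s=bot.read_state();print(s);print(bot.tip_extent)
for n in("side","top"):
    cv2.imwrite(f"pics/{n}0.png",cv2.resize(bot.grab_frame(n),None,fx=1.5,fy=1.5,interpolation=cv2.INTER_CUBIC));p=bot.camera_params(n);print(n,p["camera_matrix"],p["R"],p["t"])
print(bot.camera_params("wrist"))
E
```

```text
pics
{'time': 0.0, 'joint_pos': array([-1.2482,  0.5372, -0.0044,  1.5389,  0.0026,  1.0673, -0.0712]), 'dq': array([-0.0001, -0.0011,  0.0008, -0.0006, -0.0004, -0.0003,  0.0001]), 'joint_torque': array([ -0.0003, -58.3407,   1.0484, -25.9111,   0.0124,   0.0093,
        -0.    ]), 'tcp_pos': array([0.2462, 0.6009, 0.2474]), 'eef_rot': array([-0.0001,  0.1931,  0.9812, -0.0009]), 'force': array([-0.6518,  0.6723, -0.4537]), 'torque': array([0.0214, 0.0113, 0.008 ]), 'grasp_force': 0.0, 'grip_width': 0.08534178493779841}
0.017
side [[432.6891   0.     261.4152]
 [  0.     432.6891 188.3116]
 [  0.       0.       1.    ]] [[ 0.9918 -0.1258 -0.0207]
 [-0.1053 -0.7166 -0.6895]
 [ 0.072   0.6861 -0.724 ]] [-0.563   0.2613  1.4487]
top [[472.1362   0.     257.044 ]
 [  0.     472.1362 199.5312]
 [  0.       0.       1.    ]] [[ 0.0138 -0.9999 -0.0016]
 [-0.9897 -0.0134 -0.1428]
 [ 0.1427  0.0036 -0.9898]] [0.0911 0.5993 1.4518]
{'camera_matrix': array([[295.0942,   0.    , 259.0601],
       [  0.    , 295.0942, 184.8106],
       [  0.    ,   0.    ,   1.    ]]), 'mount': array([[-0.0003, -0.9587, -0.2843,  0.0735],
       [ 1.    , -0.0003,  0.0001, -0.0007],
       [-0.0002, -0.2843,  0.9587, -0.1254],
       [ 0.    ,  0.    ,  0.    ,  1.    ]])}
```

View pics/side0.png

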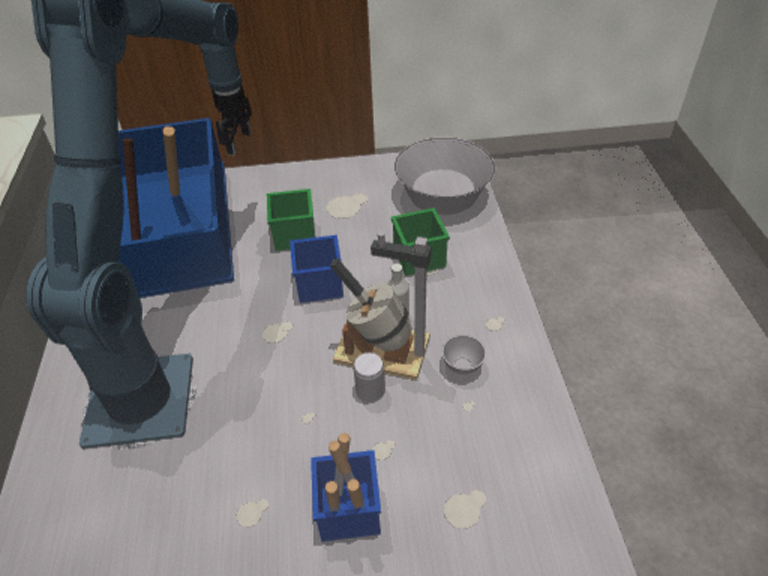

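View pics/top0.png

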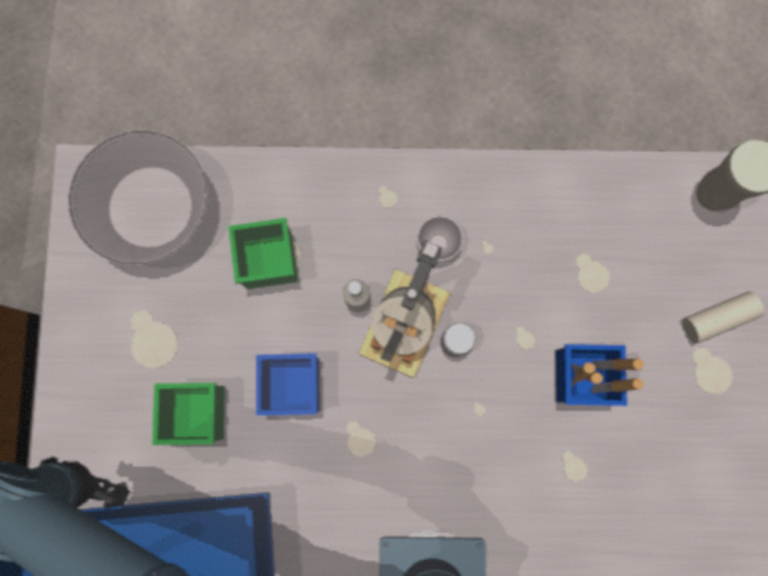

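Candidates (enlarged-picture pixels). In the top view the empty blue tub is at (287,384), the full blue tub with rasps at (595,375), and green look-alikes are at (188,413) and (262,253). The big blue crate by the robot is too large. The empty blue tub at (287,384), which is (316,268) in the side view, fits the description. I'll confirm with crops.

```bash
python3 - <<'E'
import cv2
from rig import bot
a=bot.grab_frame("side");b=bot.grab_frame("top")
cv2.imwrite("pics/side1.png",cv2.resize(a[150:255,188:328],None,fx=5.5,fy=5.5,interpolation=cv2.INTER_CUBIC))
cv2.imwrite("pics/top1.png",cv2.resize(b[140:285,160:340],None,fx=4,fy=4,interpolation=cv2.INTER_CUBIC))
E
```

```text
(no output)
```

View pics/side1.png

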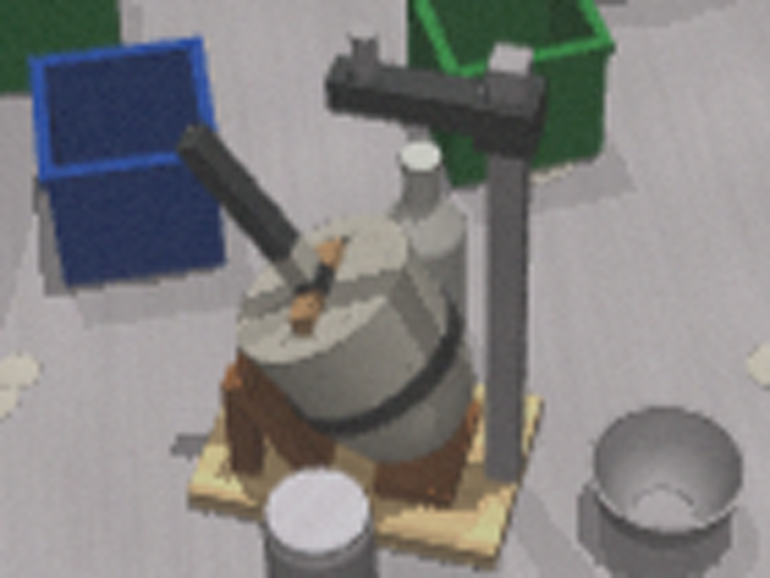

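View pics/top1.png

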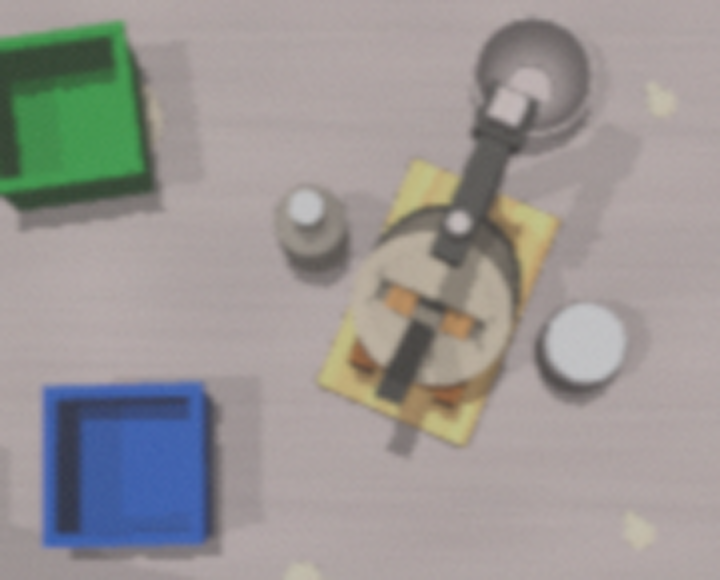

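Side crop: bar tip at (194,142), boom end at (335,90), empty tub at (120,110). Top crop: bar tip at (392,388), cheeks at (402,300) and (457,320), boom end at (447,260), post top at (510,105), tub rim corners at (43,387), (205,382), (210,543) and (45,547). The tub is blue and empty, which confirms it.

```bash
cat > h.py <<'E'
import numpy as np
from rig import bot
np.set_printoptions(precision=4,suppress=True)
C={n:bot.camera_params(n) for n in("side","top")}
def px(n,u,v): return (188+u/5.5,150+v/5.5) if n=="side" else (160+u/4,140+v/4)
def at(n,uv,z):
    p=C[n];d=p["R"].T@np.linalg.inv(p["camera_matrix"])@np.array([*px(n,*uv),1]);c=-p["R"].T@p["t"]
    return c+d*(z-c[2])/d[2]
def tri(s,t):
    A=[];b=[]
    for n,uv in(("side",s),("top",t)):
        p=C[n];d=p["R"].T@np.linalg.inv(p["camera_matrix"])@np.array([*px(n,*uv),1]);d/=np.linalg.norm(d);c=-p["R"].T@p["t"]
        P=np.eye(3)-np.outer(d,d);A.append(P);b.append(P@c)
    return np.linalg.lstsq(np.vstack(A),np.hstack(b),rcond=None)[0]
E
python3 - <<'E'
from h import *
print("tip tri",tri((194,142),(392,388)),"top",at("top",(392,388),.2726),"side",at("side",(194,142),.2726))
cl,cr=at("top",(402,300),.165),at("top",(457,320),.165);print("cheeks",cl,cr,(cl+cr)/2,"yaw",np.degrees(np.arctan2(*(cl-cr)[[1,0]]))-90)
print("side cheeks",at("side",(330,255),.165),at("side",(308,308),.165))
b=at("top",(447,260),.342);p=at("top",(510,105),.370);print("boom",b,"post",p,"yaw",np.degrees(np.arctan2(*(p-b)[[1,0]])),tri((335,85),(447,260)))
T=np.array([at("top",q,.110) for q in((43,387),(205,382),(210,543),(45,547))]);print("tub",T,T.mean(0))
T=np.array([at("side",q,.110) for q in((32,58),(200,40),(215,150),(45,178))]);print("tub side",T.mean(0))
E
```

```text
tip tri [0.4651 0.0945 0.2665] top [0.4649 0.0945 0.2726] side [0.465  0.0883 0.2726]
cheeks [0.5354 0.0882 0.165 ] [0.5214 0.0483 0.165 ] [0.5284 0.0683 0.165 ] yaw -19.31398281518399
side cheeks [0.5378 0.0898 0.165 ] [0.5206 0.0495 0.165 ]
boom [0.5415 0.0609 0.342 ] post [0.6357 0.0234 0.37  ] yaw -21.732538273675445 [0.5438 0.0607 0.3314]
tub [[0.4725 0.3555 0.11  ]
 [0.4779 0.2345 0.11  ]
 [0.3591 0.2275 0.11  ]
 [0.3545 0.3493 0.11  ]] [0.416  0.2917 0.11  ]
tub side [0.4171 0.2968 0.11  ]
```

Emit:
apply_moves --pt "0 0 -6 0 0" --pt "-3 -3.5 -11 -1.3 0" --pt "-7 -8 -13 -1.3 0" --pt "-11 -12.3 -13 -1.3 0" --pt "-15 -16.7 -13 -1.3 0" --pt "-19 -21.2 -13 -1.3 0" --pt "-23 -25.6 -13 -1.3 0" --pt "-27 -30.1 -13 -1.3 0" --force 60

```text
time: 1.2
tcp_pos: [0.3825, 0.2186, 0.3784]
eef_rot: [0.0, 0.182, 0.983, 0.0]
force: [1.2, 0.3, -0.0]
grip_width: 0.0852
grasp_force: 0.0
```

Emit:
apply_moves --pt "-4 -4.5 0 0 0" --pt "-7.5 -8.8 2 0 0" --pt "-7.5 -8.8 7 0 0" --pt "-7.5 -8.8 12.5 0 0" --pt "-7.5 -8.8 12.5 0 0"

```text
time: 1.82
tcp_pos: [0.418, 0.1105, 0.2508]
eef_rot: [-0.003, 0.182, 0.983, -0.002]
force: [0.1, 0.3, 1.4]
grip_width: 0.0853
grasp_force: 0.0
```

```bash
python3 - <<'E'
from h import *
import cv2
s=bot.read_state();print(s["tcp_pos"],s["eef_rot"],s["time"])
cv2.imwrite("pics/w1.png",cv2.resize(bot.grab_frame("wrist"),None,fx=1.5,fy=1.5))
E
```

```text
[0.418  0.1105 0.2508] [-0.0032  0.1822  0.9832 -0.0024] 1.825
```

View pics/w1.png

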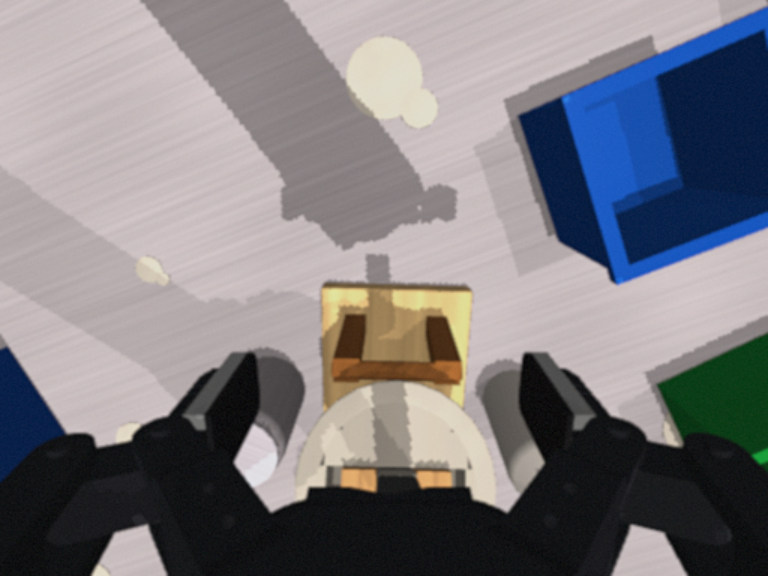

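The wrist view shows the bar at about (398,482) between the cheeks, slightly right of the hand's centre line, with the hand yawed about 2° off. Advancing around the bar with the fingers half closed.

Emit:
apply_moves --pt "-2 0.3 0 2 0" --pt "-4 0.4 0 2 0" --pt "-6 0.4 0 2 0" --pt "-6 0.4 0 2 0.3" --pt "-6 0.4 0 2 0.5" --pt "-6 0.4 0 2 0.5" --pt "-6 0.4 0 2 0.5"

```text
time: 2.75
tcp_pos: [0.4778, 0.0942, 0.2536]
eef_rot: [0.0, 0.199, 0.98, 0.0]
force: [-0.7, -0.1, 0.1]
grip_width: 0.0426
grasp_force: 0.0
```

```bash
python3 - <<'E'
from h import *
import cv2
s=bot.read_state();print(s["tcp_pos"],s["eef_rot"],s["time"],s["force"],s["grip_width"])
a=cv2.resize(bot.grab_frame("wrist")[150:,60:460],None,fx=1.4,fy=1.4)
b=cv2.resize(bot.grab_frame("side")[140:260,200:300],None,fx=2.4,fy=2.4)
c=np.zeros((max(a.shape[0],b.shape[0]),800,3),np.uint8);c[:a.shape[0],:560]=a;c[:b.shape[0],560:]=b[:,:240];cv2.imwrite("pics/w2.png",c)
E
```

```text
[0.4778 0.0942 0.2536] [0.     0.1988 0.98   0.0002] 2.75 [-0.6766 -0.0797  0.1295] 0.04261637526344826
```

View pics/w2.png

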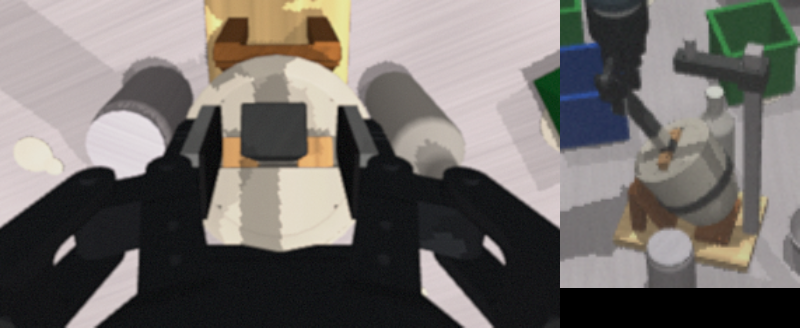

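The bar at (274,132) is centred between the pads and square to them. Rocking to +y.

Emit:
apply_moves --pt "0 1 0 0 0.5" --pt "0 1.7 0 0 0.5" --pt "0 2.3 0 0 0.5" --pt "0 2.8 0 0 0.5" --pt "0 3.3 0 0 0.5" --pt "0 3.3 0 0 0.5"

```text
time: 3.6
tcp_pos: [0.489, 0.1206, 0.2529]
eef_rot: [-0.002, 0.2, 0.98, -0.003]
force: [-8.6, -10.8, 11.0]
grip_width: 0.0426
grasp_force: 7.4
```

Emit:
apply_moves --pt "0 0.4 0 0 0.5" --pt "0 0.8 0 0 0.5" --pt "0 1.1 0 0 0.5" --pt "0 1.1 0 0 0.5"

```text
time: 4.1
tcp_pos: [0.4914, 0.1261, 0.2524]
eef_rot: [-0.005, 0.202, 0.979, -0.007]
force: [-15.8, -22.1, 17.3]
grip_width: 0.0426
grasp_force: 14.2
```

Emit:
apply_moves --pt "0 0.5 0 0 0.5" --pt "0 0.9 0 0 0.5" --pt "0 0.9 0 0 0.5" --pt "0 0.9 0 0 0.5"

```text
time: 4.6
tcp_pos: [0.4937, 0.1311, 0.2518]
eef_rot: [-0.006, 0.203, 0.979, -0.009]
force: [-18.7, -29.8, 20.3]
grip_width: 0.0426
grasp_force: 18.6
```

```bash
python3 - <<'E'
from h import *
import cv2
s=bot.read_state();print(s["tcp_pos"],s["torque"],s["force"])
a=cv2.resize(bot.grab_frame("wrist")[190:330,140:350],None,fx=3.6,fy=3.6,interpolation=cv2.INTER_CUBIC)
cv2.imwrite("pics/w3.png",a)
E
```

```text
[0.4937 0.1311 0.2518] [-6.9054  4.0942 -0.3198] [-18.69   -29.8259  20.3219]
```

View pics/w3.png

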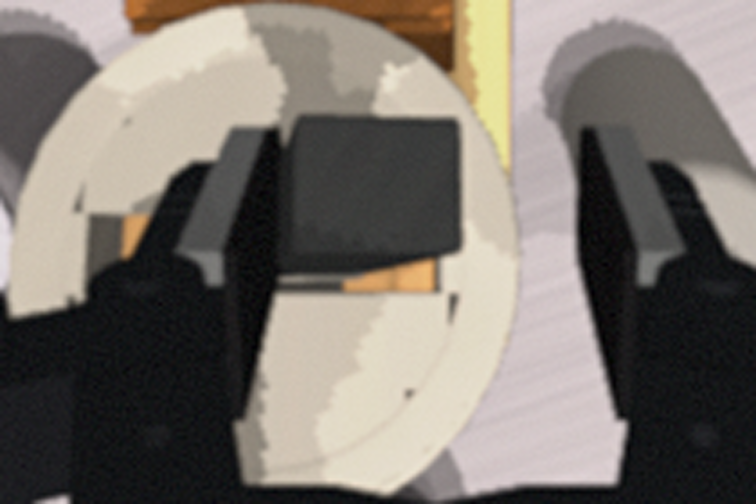

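The +y cheek (340–440) is pushed to the slot's end at 438, while the other cheek (122) still shows a gap. Now rocking to -y.

Emit:
apply_moves --pt "0 -2.5 0 0 0.5" --pt "0 -5 0 0 0.5" --pt "0 -6.5 0 0 0.5" --pt "0 -7.5 0 0 0.5" --pt "0 -8.4 0 0 0.5" --pt "0 -9.2 0 0 0.5" --pt "0 -9.8 0 0 0.5" --pt "0 -9.8 0 0 0.5"

```text
time: 5.65
tcp_pos: [0.4621, 0.0563, 0.2546]
eef_rot: [0.001, 0.197, 0.98, 0.003]
force: [0.2, 9.0, 5.6]
grip_width: 0.0426
grasp_force: 4.8
```

Emit:
apply_moves --pt "0 -0.4 0 0 0.5" --pt "0 -0.8 0 0 0.5" --pt "0 -0.8 0 0 0.5" --pt "0 -0.8 0 0 0.5"

```text
time: 6.15
tcp_pos: [0.4597, 0.0501, 0.2547]
eef_rot: [0.002, 0.197, 0.98, 0.004]
force: [2.6, 12.8, 3.5]
grip_width: 0.0429
grasp_force: 6.5
```

```bash
python3 - <<'E'
from h import *
import cv2
a=cv2.resize(bot.grab_frame("wrist")[190:330,140:350],None,fx=2.6,fy=2.6,interpolation=cv2.INTER_CUBIC)
b=cv2.resize(bot.grab_frame("side")[150:250,220:300],None,fx=3,fy=3,interpolation=cv2.INTER_CUBIC)
c=np.zeros((370,790,3),np.uint8);c[:a.shape[0],:a.shape[1]]=a;c[:300,550:]=b
cv2.imwrite("pics/w4.png",c)
E
```

```text
(no output)
```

View pics/w4.png

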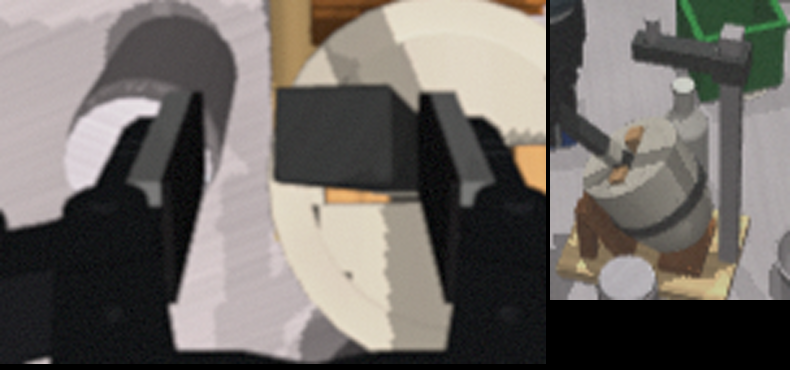

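Both cheeks are now at the slot's ends (the left one flush at 326). Centring and gripping.

Emit:
apply_moves --pt "0 2 0 0 0.5" --pt "0 4 0 0 0.5" --pt "0 5.2 0 0 0.5" --pt "0 5.2 0 0 0.8" --pt "0 5.2 0 0 0.9" --pt "0 5.2 0 0 0.9" --pt "0 5.2 0 0 0.9" --force 80

```text
time: 7.12
tcp_pos: [0.4777, 0.0928, 0.2533]
eef_rot: [0.0, 0.199, 0.98, 0.0]
force: [1.2, 1.3, -1.8]
grip_width: 0.0184
grasp_force: 78.1
```

Emit:
apply_moves --pt "0.3 0 -0.52 0 0.9" --pt "0.6 0 -1.04 0 0.9" --pt "1 0 -1.73 0 0.9" --pt "1 0 -1.73 0 0.9"

```text
time: 7.62
tcp_pos: [0.4683, 0.0971, 0.2712]
eef_rot: [0.0, 0.199, 0.98, 0.0]
force: [-0.7, 0.4, -3.7]
grip_width: 0.0188
grasp_force: 78.4
```

Emit:
apply_moves --pt "0.5 0 -0.87 0 0.9" --pt "1 0 -1.73 0 0.9" --pt "1.5 0 -2.6 0 0.9" --pt "2 0 -3.46 0 0.9" --pt "2.5 0 -4.33 0 0.9" --pt "3 0 -5.2 0 0.9" --pt "3 0 -7.2 0 0.9" --pt "3 0 -7.2 0 0.9"

```text
time: 8.62
tcp_pos: [0.4417, 0.1089, 0.344]
eef_rot: [0.001, 0.199, 0.98, 0.001]
force: [0.9, 0.0, -4.8]
grip_width: 0.0186
grasp_force: 78.4
```

```bash
python3 - <<'E'
from h import *
import cv2
s=bot.read_state();print(s["tcp_pos"],s["torque"],s["force"],s["grip_width"])
a=cv2.resize(bot.grab_frame("wrist")[130:384,60:460],None,fx=1.0,fy=1.0)
b=cv2.resize(bot.grab_frame("side")[110:240,180:310],None,fx=3,fy=3,interpolation=cv2.INTER_CUBIC)
c=np.zeros((390,790,3),np.uint8);c[:a.shape[0],:a.shape[1]]=a;c[:390,400:]=b
cv2.imwrite("pics/w5.png",c)
E
```

```text
[0.4417 0.1089 0.344 ] [ 0.0108  0.1106 -0.0391] [ 0.9157  0.023  -4.8113] 0.018629058732151378
```

View pics/w5.png

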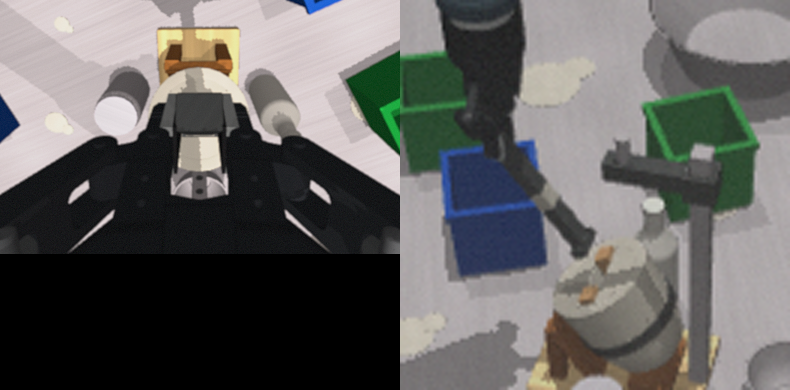

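The mandrel is out and still leaning 30° in the grip; both cheeks stay apart. Carrying it to the tub, turning to square with the tub.

Emit:
apply_moves --pt "2.5 1.5 0 0 0.9" --pt "5 3.5 0 -4 0.9" --pt "7.5 5.5 0 -8 0.9" --pt "9.5 7.5 0 -13 0.9" --pt "11.5 9.5 0 -18 0.9" --pt "13.5 11.5 0 -22 0.9" --pt "15.6 13.1 0 -26 0.9" --pt "15.6 13.1 0 -26 0.9"

```text
time: 9.72
tcp_pos: [0.3468, 0.2925, 0.3424]
eef_rot: [-0.0, -0.029, 1.0, 0.0]
force: [-0.2, -1.0, -4.0]
grip_width: 0.0188
grasp_force: 78.6
```

Emit:
apply_moves --pt "0 0 4 0 0.9" --pt "0 0 8 0 0.9" --pt "0 0 12 0 0.9" --pt "0 0 14 0 0.9" --pt "0 0 15 0 0.9" --pt "0 0 15 0 0.9"

```text
time: 10.48
tcp_pos: [0.3486, 0.2899, 0.1925]
eef_rot: [-0.0, -0.026, 1.0, -0.0]
force: [-0.1, 1.0, -2.5]
grip_width: 0.0185
grasp_force: 78.5
```

```bash
python3 - <<'E'
from h import *
import cv2
s=bot.read_state();print(s["tcp_pos"],s["eef_rot"],s["torque"],s["force"],s["grip_width"],s["time"])
a=cv2.resize(bot.grab_frame("wrist")[130:384,60:460],None,fx=1.0,fy=1.0)
b=cv2.resize(bot.grab_frame("side")[110:240,150:280],None,fx=3,fy=3,interpolation=cv2.INTER_CUBIC)
c=np.zeros((390,790,3),np.uint8);c[:a.shape[0],:a.shape[1]]=a;c[:390,400:]=b
cv2.imwrite("pics/w6.png",c)
E
```

```text
[0.3486 0.2899 0.1925] [-0.0001 -0.0264  0.9997 -0.0003] [ 0.0346  0.1286 -0.0656] [-0.086   1.0178 -2.523 ] 0.01854223257835278 10.475
```

View pics/w6.png

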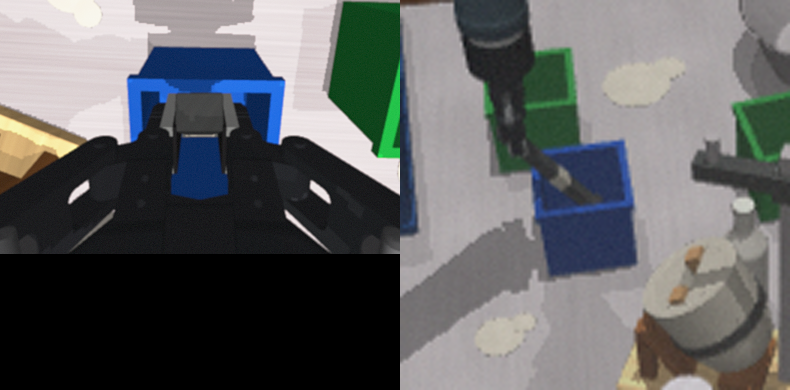

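The foot is inside the tub, above the floor. I'm easing the grip so the bar can pivot between the pads, then nudging the foot against the far wall.

Emit:
apply_moves --pt "0 0 0 0 0.9" --pt "0 0 0 0 0.9" --pt "-0.7 0 0 0 0.9" --pt "-1.4 0 0 0 0.9" --pt "-2 0 0 0 0.9" --pt "-2 0 0 0 0.9" --force 30

```text
time: 11.32
tcp_pos: [0.3691, 0.291, 0.1926]
eef_rot: [0.0, -0.026, 1.0, -0.0]
force: [-0.4, -0.1, -3.9]
grip_width: 0.0185
grasp_force: 78.6
```

```bash
python3 -c "
from h import *
s=bot.read_state();print(s['tcp_pos'],s['torque'],s['force'],s['grip_width'],s['time'])"
```

```text
[0.3691 0.291  0.1926] [ 0.038   0.1746 -0.009 ] [-0.3526 -0.0694 -3.9378] 0.018514761960228675 11.325
```

Emit:
apply_moves --pt "-0.7 0 0 0 0.9" --pt "-1.4 0 0 0 0.9" --pt "-2.1 0 0 0 0.9" --pt "-2.8 0 0 0 0.9" --pt "-3.5 0 0 0 0.9" --pt "-4 0 0 0 0.9" --pt "-4 0 0 0 0.9"

```text
time: 12.2
tcp_pos: [0.409, 0.2929, 0.1925]
eef_rot: [0.0, -0.026, 1.0, -0.0]
force: [-2.7, -0.4, -4.1]
grip_width: 0.0185
grasp_force: 81.2
```

```bash
python3 -c "
from h import *
s=bot.read_state();print(s['tcp_pos'],s['torque'],s['force'],s['grip_width'],s['time'])"
```

```text
[0.409  0.2929 0.1925] [-0.1138  0.8386 -0.0835] [-2.7175 -0.3904 -4.0688] 0.018544166476450102 12.2
```

Emit:
apply_moves --pt "-0.7 0 0 0 0.9" --pt "-1.4 0 0 0 0.9" --pt "-2.1 0 0 0 0.9" --pt "-2.8 0 0 0 0.9" --pt "-3.5 0 0 0 0.9" --pt "-4.2 0 0 0 0.9" --pt "-4.6 0 0 0 0.9" --pt "-4.6 0 0 0 0.9"

```text
time: 13.2
tcp_pos: [0.4547, 0.2955, 0.1925]
eef_rot: [0.0, -0.026, 1.0, -0.0]
force: [-2.6, 0.0, -3.3]
grip_width: 0.0186
grasp_force: 83.6
```

```bash
python3 -c "
from h import *
s=bot.read_state();print(s['tcp_pos'],s['torque'],s['force'],s['grip_width'],s['time'])"
```

```text
[0.4547 0.2955 0.1925] [-0.1717  0.9944 -0.0488] [-2.6035  0.0202 -3.2639] 0.01858076107968642 13.2
```

Emit:
apply_moves --pt "1 0 0 0 0.9" --pt "2.2 0 0 0 0.9" --pt "3.4 0 0 0 0.9" --pt "4.2 0 0 0 0.9" --pt "4.2 0 0 0 0.9" --pt "4.2 0 0 0 0.9"

```text
time: 13.95
tcp_pos: [0.4128, 0.2935, 0.1928]
eef_rot: [0.0, -0.026, 1.0, 0.0]
force: [0.6, 0.3, -3.8]
grip_width: 0.0187
grasp_force: 83.2
```

```bash
python3 -c "
from h import *
for i in range(6):
  s=bot.read_state();print(s['tcp_pos'],s['torque'],s['force'],s['grip_width'],s['time']);
  f=[bot.grab_frame('side')] if i==0 else 0
  if i==0: import cv2;cv2.imwrite('pics/s7.png',f[0])
"
```

```text
[0.4128 0.2935 0.1928] [-0.0374 -0.0011 -0.0345] [ 0.5921  0.2849 -3.8478] 0.01867224728273068 13.95
[0.4129 0.2935 0.1927] [ 0.0467 -0.0245  0.016 ] [ 0.8183  0.2227 -3.4813] 0.018559849570150257 14.0
[0.4129 0.2935 0.1927] [ 0.0467 -0.0245  0.016 ] [ 0.8183  0.2227 -3.4813] 0.018559849570150257 14.0
[0.4129 0.2935 0.1927] [ 0.0467 -0.0245  0.016 ] [ 0.8183  0.2227 -3.4813] 0.018559849570150257 14.0
[0.4129 0.2935 0.1927] [ 0.0467 -0.0245  0.016 ] [ 0.8183  0.2227 -3.4813] 0.018559849570150257 14.0
[0.4129 0.2935 0.1927] [ 0.0467 -0.0245  0.016 ] [ 0.8183  0.2227 -3.4813] 0.018559849570150257 14.0
```

The moment about y is near zero, so the bar is close to upright. Lowering to find the floor.

Emit:
apply_moves --pt "0 0 0.6 0 0.9" --pt "0 0 1.2 0 0.9" --pt "0 0 1.7 0 0.9" --pt "0 0 1.9 0 0.9" --pt "0 0 1.9 0 0.9" --pt "0 0 1.9 0 0.9"

```text
time: 14.75
tcp_pos: [0.4125, 0.2935, 0.1737]
eef_rot: [0.0, -0.026, 1.0, 0.0]
force: [0.5, 1.1, -2.7]
grip_width: 0.0188
grasp_force: 83.2
```

Emit:
apply_moves --pt "0 0 0.15 0 0.9" --pt "0 0 0.3 0 0.9" --pt "0 0 0.3 0 0.9"

```text
time: 15.12
tcp_pos: [0.4123, 0.2934, 0.1705]
eef_rot: [-0.0, -0.026, 1.0, -0.0]
force: [0.1, 0.4, -3.7]
grip_width: 0.0185
grasp_force: 83.2
```

```bash
python3 - <<'E'
from h import *
import cv2
s=bot.read_state();print(s['tcp_pos'],s['torque'],s['force'],s['time'])
p=C["side"]
def proj(X):
    q=p["camera_matrix"]@(p["R"]@X+p["t"]);return q[:2]/q[2]
t=s['tcp_pos'];f=np.array([.9986,.052,0])
for z in(.15,.13,.11): print(z,[proj(t*[1,1,0]+[0,0,z]+f*d) for d in(-.008,.008)],proj(t*[1,1,0]+[0,0,z]+f*.05)-proj(t*[1,1,0]+[0,0,z]))
g=cv2.cvtColor(bot.grab_frame("side"),cv2.COLOR_BGR2HSV)
u,v=proj(t*[1,1,0]+[0,0,.13]).astype(int)
for r in range(v-14,v+30,3): print(r,' '.join(f"{h[1]//10}" for h in g[r,u-18:u+19]))
E
```

```text
[0.4123 0.2934 0.1705] [-0.0223 -0.0163  0.0099] [ 0.0524  0.4131 -3.6949] 15.125
0.15 [array([205.7407, 162.246 ]), array([210.135 , 161.6475])] [13.6854 -1.8639]
0.13 [array([206.3622, 166.2496]), array([210.7157, 165.6523])] [13.5588 -1.8604]
0.11 [array([206.9724, 170.1808]), array([211.2859, 169.5846])] [13.4345 -1.8568]
151 11 9 10 10 10 10 11 10 10 9 10 3 0 1 1 0 0 1 1 1 0 0 0 1 0 0 0 0 0 0 0 0 0 0 0 0 0
154 10 10 11 10 10 11 10 10 11 10 9 6 0 2 0 1 0 1 0 1 0 0 0 0 0 1 0 0 0 0 0 0 0 0 1 0 0
157 10 10 10 10 11 10 9 10 10 9 9 11 1 1 1 1 1 0 1 0 2 1 1 2 1 5 5 10 9 10 14 16 17 17 14 0 0
160 9 10 10 14 14 14 16 17 17 16 16 15 13 1 0 0 1 3 2 1 4 12 12 12 12 13 13 12 13 12 12 12 15 16 16 7 0
163 10 10 10 14 17 17 14 13 12 13 12 13 12 8 1 1 2 1 2 4 2 11 12 13 12 13 13 13 13 13 12 11 13 16 16 11 0
166 6 5 5 6 14 15 12 12 13 13 12 12 13 12 9 1 2 1 1 7 13 13 12 12 14 11 11 12 12 12 12 12 12 16 17 15 4
169 0 0 1 0 15 15 14 10 14 12 11 13 13 13 11 8 1 0 0 0 9 12 13 12 12 11 12 14 14 12 12 12 12 12 17 16 12
172 0 0 1 1 11 15 14 10 13 13 13 13 12 12 13 12 4 0 0 1 2 10 13 11 12 12 12 12 12 12 13 12 12 12 15 17 15
175 1 0 0 0 7 16 15 11 11 12 12 13 12 13 13 13 10 0 1 2 2 1 12 13 12 12 13 12 12 12 12 13 11 12 12 16 16
178 0 0 0 0 3 15 14 12 9 12 12 12 12 13 13 12 12 11 1 0 2 8 12 15 15 16 16 16 16 16 16 15 16 15 16 16 15
181 0 0 0 0 0 14 14 14 15 15 13 14 14 14 13 14 13 13 12 12 12 12 12 12 12 12 12 12 13 12 12 13 12 11 12 12 11
184 0 0 0 0 0 4 8 13 12 13 11 12 12 11 11 11 12 12 13 12 12 12 13 13 12 13 12 13 12 12 12 12 12 12 13 12 12
187 1 0 0 0 0 1 0 12 13 13 12 11 12 12 11 12 12 13 12 12 12 12 12 11 11 12 12 12 13 12 12 12 12 12 12 13 12
190 0 0 0 1 1 0 0 3 13 12 12 12 12 11 13 12 12 12 12 11 12 12 13 12 13 12 12 12 12 12 12 12 13 11 11 12 12
193 0 0 0 0 0 0 1 0 10 12 12 12 12 11 11 11 12 13 12 12 12 12 14 11 12 12 12 12 12 12 12 12 12 12 12 12 12
```

The edges suggest about 5° of remaining lean towards the robot. I'll push against the wall once more, 10 mm further.

Emit:
apply_moves --pt "-1 0 -2.2 0 0.9" --pt "-2 0 -2.2 0 0.9" --pt "-3 0 -2.2 0 0.9" --pt "-4 0 -2.2 0 0.9" --pt "-4.7 0 -2.2 0 0.9" --pt "-5.3 0 -2.2 0 0.9" --pt "-5.3 0 -2.2 0 0.9"

```text
time: 16.05
tcp_pos: [0.4645, 0.296, 0.1918]
eef_rot: [-0.001, -0.026, 1.0, -0.0]
force: [-3.8, -0.2, -4.2]
grip_width: 0.0187
grasp_force: 83.7
```

Emit:
apply_moves --pt "1 0 0 0 0.9" --pt "2.2 0 -1 0 0.9" --pt "3.4 0 -3 0 0.9" --pt "4.5 0 -5 0 0.9" --pt "4.9 0 -5 0 0.9" --pt "4.9 0 -5 0 0.9" --pt "4.9 0 -5 0 0.9"

```text
time: 16.92
tcp_pos: [0.4163, 0.2933, 0.242]
eef_rot: [-0.0, -0.026, 1.0, -0.0]
force: [-0.3, -0.6, -3.7]
grip_width: 0.0186
grasp_force: 83.6
```

```bash
cat > tilt.py <<'E'
from h import *
import cv2
s=bot.read_state();t=s['tcp_pos'];print(t,s['torque'],s['force'],s['time'])
p=C["side"]
def proj(X):
    q=p["camera_matrix"]@(p["R"]@X+p["t"]);return q[:2]/q[2]
b=np.array([t[0],t[1],0])
P=[proj(b+[0,0,z]) for z in np.linspace(.10,t[2]-.022,30)]
F=sum(bot.grab_frame("side").astype(float) for _ in range(4))/4
S=cv2.cvtColor(F.astype(np.uint8),cv2.COLOR_BGR2HSV)[...,1].astype(float)
rows=range(int(np.ceil(P[-1][1])),int(P[0][1])+1);R=[]
for r in rows:
    uc=np.interp(-r,[-q[1] for q in P],[q[0] for q in P]);x=np.arange(int(uc)-9,int(uc)+11);w=np.clip(110-S[r,x],0,110)
    c0=int(uc)-int(x[0]);lab,_=None,None
    m=w>50;l=r_=c0
    if not m[c0]: continue
    while l>0 and m[l-1]: l-=1
    while r_<len(m)-1 and m[r_+1]: r_+=1
    sl=slice(max(l-1,0),r_+2);c=(w[sl]*x[sl]).sum()/w[sl].sum();R.append((r,uc,c,r_-l+1))
R=np.array(R);print(R)
k=np.polyfit(R[:,0],R[:,2]-R[:,1],1)[0];q=(P[0]-P[-1])[1]/(t[2]-.122);pf=(proj(b+[.05,0,.13])-proj(b+[0,0,.13]))[0]/.05
print("tilt deg (foot forward +)",np.degrees(np.arctan(k*q/pf)))
E
python3 tilt.py
```

```text
[0.4163 0.2933 0.242 ] [-0.0175 -0.0254 -0.0063] [-0.3302 -0.6221 -3.6536] 16.925
[[148.     207.0167 209.5215  16.    ]
 [152.     207.6067 204.8908   5.    ]
 [153.     207.7543 204.9733   5.    ]
 [154.     207.9018 205.246    5.    ]
 [157.     208.3443 206.0018   5.    ]
 [158.     208.4919 206.0062   5.    ]
 [159.     208.6394 206.3821   4.    ]
 [160.     208.7869 206.4783   4.    ]
 [161.     208.9344 206.5054   5.    ]
 [162.     209.0819 206.9727   5.    ]
 [163.     209.2295 206.9788   5.    ]
 [164.     209.377  207.205    5.    ]
 [165.     209.5245 207.3406   4.    ]
 [166.     209.672  207.6009   4.    ]
 [167.     209.8195 207.8298   5.    ]
 [168.     209.9671 208.1188   5.    ]
 [169.     210.1146 208.2966   4.    ]
 [170.     210.2621 208.4484   4.    ]
 [171.     210.4096 208.6536   4.    ]]
tilt deg (foot forward +) -1.849023636473061
```

Ignoring the stray first row, about 2° of foot-forward lean is left, well within its stable range. Lowering to the floor.

Emit:
apply_moves --pt "0.8 0 2 0 0.9" --pt "0.8 0 4 0 0.9" --pt "0.8 0 6 0 0.9" --pt "0.8 0 6.8 0 0.9" --pt "0.8 0 7.1 0 0.9" --pt "0.8 0 7.2 0 0.9" --pt "0.8 0 7.2 0 0.9"

```text
time: 18.0
tcp_pos: [0.4087, 0.2935, 0.1711]
eef_rot: [0.0, -0.026, 1.0, 0.0]
force: [0.3, -0.2, -3.7]
grip_width: 0.0189
grasp_force: 83.5
```

Emit:
apply_moves --pt "0 0 0.1 0 0.9" --pt "0 0 0.2 0 0.9" --pt "0 0 0.2 0 0.9"

```text
time: 18.38
tcp_pos: [0.4083, 0.2932, 0.1686]
eef_rot: [-0.0, -0.026, 1.0, -0.0]
force: [-0.4, 0.5, -3.2]
grip_width: 0.0185
grasp_force: 83.5
```

Emit:
apply_moves --pt "0 0 0.1 0 0.9" --pt "0 0 0.2 0 0.9" --pt "0 0 0.2 0 0.9"

```text
time: 18.75
tcp_pos: [0.4091, 0.2935, 0.168]
eef_rot: [0.001, -0.026, 1.0, 0.0]
force: [-1.0, -2.5, 10.5]
grip_width: 0.0186
grasp_force: 85.6
```

Emit:
apply_moves --pt "0 0 0.1 0 0.9" --pt "0 0 0.1 0 0.9"

```text
time: 19.0
tcp_pos: [0.4096, 0.2937, 0.1679]
eef_rot: [0.001, -0.026, 1.0, 0.001]
force: [-2.4, -2.8, 19.4]
grip_width: 0.0188
grasp_force: 86.8
```

```bash
sed -i 's/^R=np.array(R);print(R)/R=np.array([r for r in R if r[3]<8]);print(np.c_[R[::4]])/' tilt.py; python3 tilt.py
```

```text
[0.4096 0.2937 0.1679] [-1.1321  1.0991  0.0312] [-2.4312 -2.7694 19.4304] 19.0
[[163.     207.3761 205.8893   7.    ]
 [167.     207.9831 205.2426   4.    ]]
tilt deg (foot forward +) -4.2836559507125695
```

The foot is down with about 20 N on the floor. Easing the press and releasing.

Emit:
apply_moves --pt "0 0 -0.15 0 0.9" --pt "0 0 -0.15 0 0.8" --pt "0 0 -0.15 0 0.77" --pt "0 0 -0.15 0 0.75" --pt "0 0 -0.15 0 0.73" --pt "0 0 -0.15 0 0.7"

```text
time: 19.95
tcp_pos: [0.4083, 0.2932, 0.167]
eef_rot: [-0.0, -0.026, 1.0, -0.0]
force: [0.5, 1.1, -0.7]
grip_width: 0.0255
grasp_force: 0.0
```

```bash
sed -i 's/int(uc)-9/int(uc)-11/' tilt.py; python3 tilt.py
```

```text
[0.4083 0.2932 0.167 ] [-0.0356  0.0391 -0.0204] [ 0.5313  1.094  -0.7067] 19.95
[[164.     207.1532 205.9971   7.    ]
 [168.     207.7636 205.6421   4.    ]]
tilt deg (foot forward +) -3.51084480184062
```

Emit:
apply_moves --pt "0 0 0 0 0.4" --pt "0 0 0 0 0.3" --pt "0 0 -1 0 0.3" --pt "0 0 -3 0 0.3" --pt "0 0 -6 0 0.3" --pt "0 0 -10 0 0.3" --pt "0 0 -15 0 0.3" --pt "0 0 -15 0 0.3"

```text
time: 21.15
tcp_pos: [0.4103, 0.2946, 0.3216]
eef_rot: [0.003, -0.026, 1.0, 0.003]
force: [-0.6, 0.7, -1.1]
grip_width: 0.0599
grasp_force: 0.0
```

```bash
cat > chk.py <<'E'
from h import *
import cv2
s=bot.read_state();print(s['tcp_pos'],s['time'])
for n in("side","top"):
    p=C[n];K=p["camera_matrix"]
    def proj(X):
        q=K@(p["R"]@X+p["t"]);return q[:2]/q[2]
    b=np.array([.405,.293,0]);g=bot.grab_frame(n);S=cv2.cvtColor(g,cv2.COLOR_BGR2HSV)[...,1]
    print(n,"foot",proj(b+[0,0,.017]),"rim",proj(b+[0,0,.11]),"tip",proj(b+[0,0,.191]))
    a=proj(b+[0,0,.191]).astype(int);f=proj(b+[0,0,.017]).astype(int)
    x0=min(a[0],f[0])-14
    for r in range(min(a[1],f[1])-8,max(a[1],f[1])+8,2): print(r,x0,''.join('#' if v<60 else '.' for v in S[r,x0:x0+36+abs(a[0]-f[0])]))
E
python3 chk.py
```

```text
[0.4103 0.2946 0.3216] 21.15
side foot [209.8612 187.5312] rim [207.1712 170.1483] tip [204.6366 153.7705]
145 190 ...................######################
147 190 ...................######################
149 190 ...................######################
151 190 ...................######################
153 190 .............#####.######################
155 190 ..............####.######################
157 190 ..............####..#######........######
159 190 ...............###.................######
161 190 ...............####.................#####
163 190 ...............####.................#####
165 190 ...............####.................#####
167 190 ####...........####..................####
169 190 ####............####.................####
171 190 ####............####.................####
173 190 ####............####..................###
175 190 ####............#####.................###
177 190 ####............#####.................###
179 190 #####.................................###
181 190 #####................................####
183 190 #####................................####
185 190 #######...............................###
187 190 #######...............................###
189 190 #######...............................###
191 190 ########..............................###
193 190 ########...............................##
top foot [194.9889 260.2721] rim [190.8637 259.7885] tip [186.8026 259.3124]
251 172 ###################......#####..........####
253 172 ##############################..........####
255 172 ###############################.........####
257 172 ##############################..........####
259 172 ##############################...........###
261 172 ##############################...........###
263 172 ##################.......................###
265 172 ##################.......................###
267 172 ####################.....................###
```

The bar's image matches the upright projection (tip at (205,153), slope as for vertical). Handing in.

```bash
python3 -c "
from rig import bot
print(bot.job_done())"
```

```text
the job is handed in; nothing more can be done
None
```

The job is handed in: I rocked both cheeks out to the slot's ends, pulled the mandrel along its axis, and stood it upright in the empty blue tub, releasing it only once its foot pressed on the floor; the arm used about 21 s of the 54 s, and the bottle, can and bowl were not touched as far as I could tell.

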